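# Counter-hold the hidden terminal bolt of an electrolyser

## Robot

A 7-joint arm with a two-finger parallel gripper is mounted at the origin on the work surface. World frame = base frame: x ahead of the robot, y to its left, z up, the work surface at z = 0. Lengths are in m, angles in degrees, forces in N, time in s.
With the tool pointing down it reaches from about 0.35 to 0.9 m from the base axis. Payload 19.9 kg.
Tool frame: the origin (TCP) lies between the finger pads; the fingertips stand 19 mm ahead of it and the grasp point (between the pads) is the TCP; z points along the fingers, y is the direction in which the jaws open and shut (so a half turn about z gives the same grasp; the last joint's range is limited). The gripper opens to 94 mm and grips with 3 to 60 N. Pads are 16 mm wide; open, the fingers measure 119 mm over their backs; the gripper's body (75 mm by 177 mm) begins 78 mm behind the grasp point.
Start: joints at [-79.441, 23.915, -0.59, 92.452, 0.269, 63.638, -3.037], TCP at [0.14, 0.609, 0.224] pointing down, gripper open.
Joint ranges: [-161.28, 161.28], [-22.2, 115.67], [-73.04, 71.86], [3.21, 147.25], [-68.34, 248.33], [10.77, 114.83], [-161.83, 161.83]. Speed limits (degrees/s): [108.29, 108.29, 136.94, 136.94, 172.46, 172.46, 172.46].

## Interface

Orientations are given as a 3x3 rotation matrix whose columns are the frame's x, y, z axes.
In Python, from cell import r gives the robot as it stands.
- The arm moves only by the tool jog_arm, never from a script. Its argument "motion" is a list of rows, each a list of 3 entries, a list of its own where there are three numbers: the shift along the tool's x, y, z in cm, then the turn, a rotation vector about the tool's x, y, z in degrees, then the finger opening in cm, from 0 to 9.4. A call has 1 to 10 rows; each row is the pose to reach, as a shift and turn from the pose commanded when the call began, along the tool's axes at that moment; what a row does not reach only later rows make up. A row lasts 1/8 s, in which the tool goes at most 62.5 mm and 10.7 degrees, less where a joint would pass 70% of its speed; a pose out of reach is approached as far as the arm can. A call with a gripper value outside its range is refused whole. The fingers move at their own pace and stop on an object; the grip force is fixed at half the most. Time passes only in rows, so rows that repeat a pose let the fingers close. It gives the time, the measured TCP pose, the force and the opening at its end, in the units of the state.
- r.state(): the state, without advancing time (a new reading comes with each control period).
- r.snapshot(name): name is "scene" or "side" or "wrist"; returns a dict with "img" (480x640x3 uint8, red, green, blue), "fx", "fy", "cx", "cy" (pixels), "extrinsics" (4x4, takes a point from camera to world coordinates). Camera axes: x right, y up, looking along -z (the intrinsics and any distortion apply to the point x, -y, -z); pixel columns grow to the right and rows downward; lengths in m; the calibration is good to about 2 mm. A picture is of the moment at which its call begins. There is no depth.
- r.hand_in(): hands the job in, once; it reports no verdict.
The state is a dict: "time_s": time; "qpos": joint angles; "joint_vel": joint speeds; "tau": joint torques, N m; "ee_pos": TCP position; "ee_rot": TCP orientation; "contact_force": force on the tool from outside, world axes, zero at the start; "moment": the same for the moment, N m; "gripper_width": finger opening in m.
Only numpy, scipy, OpenCV 4.12 (cv2) and the standard library are available. Lean on these libraries where they do the work, as an engineer would, in place of code of your own. Each camera call takes 0.05 s, during which the arm holds its last target. There are 200 camera calls.

## Task

I have my spanner on the lock nut of the electrolyser's terminal bracket, but the bolt turns with the nut and the spanner has drooped onto the wooden block. Reach down into the narrow gap between the bracket and the cell stack, grip the hex bolt head hidden behind the bracket, turn it back until the spanner handle is level, and keep hold of the head there so that it cannot turn while I tighten: finish while still holding it. Work only by the bolt head, do not touch the spanner, and leave the block and everything else on the bench where they are.

Things in the scene. Friction and masses are not known exactly. Their poses are not given: they have to be found in the camera images.
- bolt: dark steel hex bolt head behind the bracket, the part to grip: 24 mm across flats, 10 mm thick, origin at its centre, 150 mm above the bench. Axes turn with it: x along the bolt from head to nut, level; y square to one pair of flats (close the fingers along y, or 60 degrees on about x); z along those flats. It turns only about x, against the spanner's weight (about 0.2 N m), and falls back if let go
- spanner: steel combination spanner on the nut, 0.15 to 0.26 kg. Origin on the handle's middle line at the open end, 180 mm from the bolt's axis and 43 mm in +x from the head's centre. y points along the handle away from the nut (level when the spanner is level), x along the bolt's axis. Handle 18 mm high, 7 mm thick; jaws 44 mm high; reaches 214 mm out from the axis
- nut (a joint): droop of spanner and nut in rad: 0 with the handle level, positive with its end below level (about 0.5 at the start, resting on the block), negative above. A positive turn is about the bolt's minus x. The lock nut is so tight that bolt, nut and spanner turn together by the same angle
- rig: bench electrolyser, fixed. Origin on the bench under the bolt head's centre; x along the bolt (head to nut), y to the spanner's side, z up. Cell stack, white end plates: x -105 to -27 mm, 110 mm wide, top at 150 mm. Gap: x -27 to 20 mm, open at top and sides. Steel bracket plate: x 20 to 26, 50 mm wide, round top at 175 mm. Black sleeve behind the head: x 5 to 18, radius 10.5; washer x 18 to 20, radius 17
- chock: hardwood block 70 x 44 x 65 mm (x, y, z), origin under its centre, on the bench under the spanner handle, which rests on it at the start; leave it
- tape: roll of blue tape lying flat, 76 mm across, 19 mm high, origin under its centre; leave it
- pliers: pliers with red handles lying flat, 165 mm long, 14 mm high, origin under the handles' middle; leave them
- bottle_a: white bottle with orange cap, 66 mm across, 190 mm high, origin under its centre; leave it
- bottle_b: a second such bottle; leave it
- cup: blue plastic mug, 76 mm across, 85 mm high, origin under its centre; leave it
- meter: yellow multimeter lying flat, 150 x 75 x 35 mm, origin under its centre; leave it

How it is judged:
By the outcome, as a careful person would: the job done as asked, in the order asked, and still so for the second after the job is handed in, while the arm keeps its last pose, push and grip.
It also fails if it takes over 32 s, if anything falls off the work surface, if the arm or the gripper's body presses on something with over 40 N, if the wrist force passes 120 N, or if a joint passes its speed limit or range.

## Working session

There is one attempt and no reset: what is moved stays moved. The work goes in short steps, Python scripts to look and compute and a tool call to move; the robot and the scene stay as the last step left them, time stands still between calls to the robot, and variables do not carry over. Pictures are saved under pics/ and viewed, about 8 in all and at most 12, crops included, and the job is handed in when it is done.

Besides the shell and the picture viewer there is one more tool, called after "Call:" in YAML: its name, and indented under it one key for each argument. jog_arm: Moves the arm, as the interface text tells. Its arguments: {"type":"object","properties":{"motion":{"type":"array"}},"required":["motion"]}

```bash
mkdir -p pics; cat > h.py <<'E'
from cell import r
import cv2,numpy as np
def snap(n,f):
    s=r.snapshot(n); cv2.imwrite('pics/'+f+'.png',s['img'][:,:,::-1]); np.savez('pics/'+f+'.npz',**s); return s
E
python3 - <<'E'
from h import *
for n in("scene","side","wrist"):
    s=snap(n,n+'0'); print(n,{k:s[k] for k in s if k!='img'})
a=cv2.imread('pics/scene0.png');b=cv2.imread('pics/side0.png')
print(r.state())
E
```

```text
scene {'fx': 507.7425071452849, 'fy': 507.7425071452849, 'cx': 318.0179170207647, 'cy': 239.16335122636164, 'extrinsics': array([[ 0.79584885, -0.33114926,  0.50691694,  1.07343046],
       [ 0.60549251,  0.43781646, -0.66460181, -0.71637314],
       [-0.00185418,  0.83585699,  0.54894412,  0.69700775],
       [ 0.        ,  0.        ,  0.        ,  1.        ]])}
side {'fx': 457.75333520740935, 'fy': 457.75333520740935, 'cx': 322.6648542611653, 'cy': 239.34028235693467, 'extrinsics': array([[ 0.86384034,  0.25713538, -0.43319888,  0.07962499],
       [-0.50373286,  0.4507146 , -0.73695967, -0.76116182],
       [ 0.00575066,  0.854832  ,  0.51887299,  0.66249533],
       [ 0.        ,  0.        ,  0.        ,  1.        ]])}
wrist {'fx': 370.1471736202193, 'fy': 370.1471736202193, 'cx': 320.5434855912941, 'cy': 238.7200781416905, 'extrinsics': array([[ 0.22361083, -0.94048698, -0.25589535,  0.06499916],
       [ 0.97467688,  0.2152866 ,  0.06047027,  0.62586625],
       [-0.00178067, -0.26293709,  0.96481134,  0.38343853],
       [ 0.        ,  0.        ,  0.        ,  1.        ]])}
{'time_s': 0.15, 'qpos': array([-79.44197194,  23.93864514,  -0.59199619,  92.47348116,
         0.26815736,  63.63749032,  -3.03672231]), 'joint_vel': array([-0.01737055, -0.09310513,  0.0452195 , -0.13873035,  0.04221408,
        0.09399619, -0.00333151]), 'tau': array([ 2.97510796e-04, -8.51526332e+01,  6.37947433e-01, -4.26137924e+01,
       -4.89409617e-02,  1.71182316e-02,  6.83596045e-05]), 'ee_pos': array([0.13984264, 0.60891492, 0.22401582]), 'ee_rot': array([[-9.74626998e-01,  2.23835192e-01, -1.45292262e-04],
       [ 2.23835235e-01,  9.74626647e-01, -8.29180408e-04],
       [-4.39940451e-05, -8.40663140e-04, -9.99999646e-01]]), 'contact_force': array([0.66446617, 0.36645441, 0.19465955]), 'moment': array([-0.01719191, -0.02119332, -0.02003299]), 'gripper_width': 0.09408170621408479}
```

View pics/scene0.png

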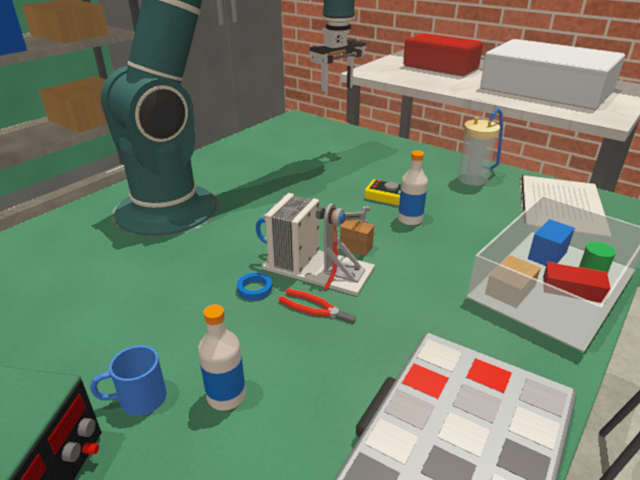

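View pics/side0.png

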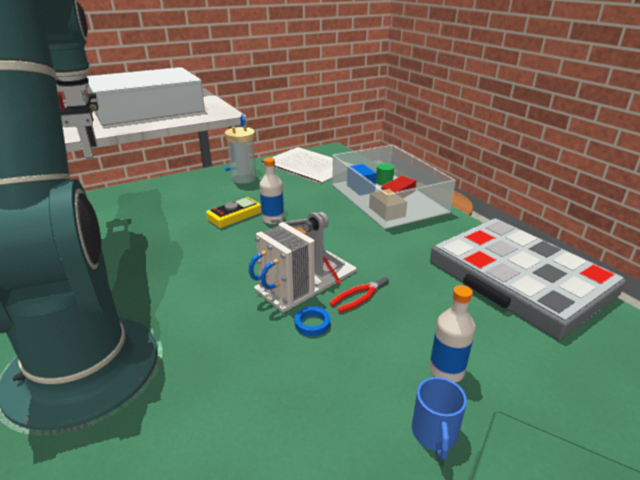

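The scene view shows the rig at about (320,240), with the head near (325,213), the spanner towards (365,215) and the block at (357,238). In the side view the rig is at about (300,265). I'll zoom in on both.

```bash
python3 - <<'E'
import cv2
a=cv2.imread('pics/scene0.png')[185:300,245:390];cv2.imwrite('pics/sc.png',cv2.resize(a,None,fx=5,fy=5,interpolation=cv2.INTER_CUBIC))
a=cv2.imread('pics/side0.png')[200:315,240:365];cv2.imwrite('pics/sd.png',cv2.resize(a,None,fx=5,fy=5,interpolation=cv2.INTER_CUBIC))
E
```

```text
(no output)
```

View pics/sc.png

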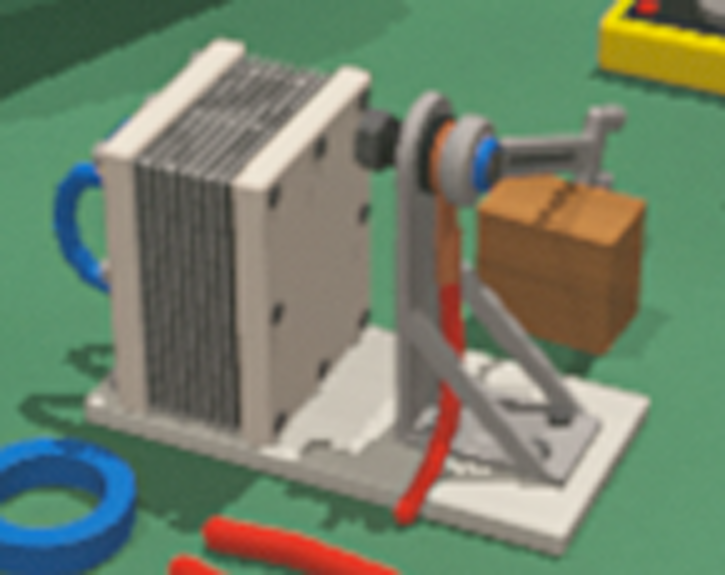

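View pics/sd.png

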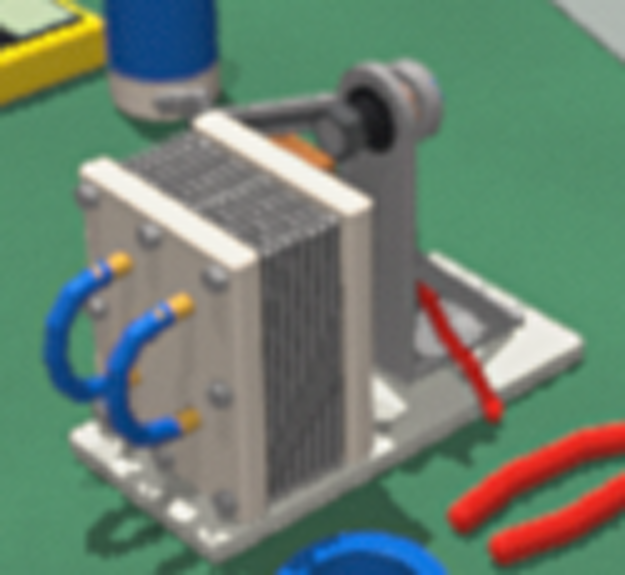

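The stack's top corners, hex head and handle are all visible. I'll fit the rig pose from the stack corners in both views.

```bash
cat >> h.py <<'E'
def proj(s,P):
    T=np.asarray(s['extrinsics']);c=(np.atleast_2d(P)-T[:3,3])@T[:3,:3]
    return np.c_[s['cx']+s['fx']*c[:,0]/-c[:,2], s['cy']-s['fy']*c[:,1]/-c[:,2]]
def w(p,P): # rig->world ; p=x,y,yaw(rad)
    c,s_=np.cos(p[2]),np.sin(p[2]);P=np.atleast_2d(P)
    return np.c_[p[0]+c*P[:,0]-s_*P[:,1],p[1]+s_*P[:,0]+c*P[:,1],P[:,2]]
E
cat > fit.py <<'E'
from h import *
from scipy.optimize import least_squares
A=np.load('pics/scene0.npz');B=np.load('pics/side0.npz')
C=np.array([[-105,-55,150],[-27,-55,150],[-27,55,150],[-105,55,150]])/1000
cr=lambda u,o:(np.array(u)+.5)/5-.5+o
ua=cr([[101,152],[268,190],[370,75],[213,40]],[245,185]);ub=cr([[250,268],[372,207],[222,110],[82,163]],[240,200])
f=lambda p:np.r_[proj(A,w(p,C))-ua,proj(B,w(p,C))-ub].ravel()
o=min((least_squares(f,[.5,0,t]) for t in np.arange(-3,3.1,1)),key=lambda o:o.cost)
p=o.x;print(p,np.degrees(p[2]));print(f(p).reshape(-1,2).round(2))
for n,S,of in(('sc',A,[245,185]),('sd',B,[240,200])):
    print('head',((proj(S,w(p,[[-.005,0,.15]]))-of+.5)*5).round(),'spanner', [((proj(S,w(p,[[.043,.197*np.cos(d),.15-.197*np.sin(d)]]))-of+.5)*5).round() for d in(.4,.45,.5,.55)])
E
python3 fit.py
```

```text
[0.50837442 0.0319322  0.2384431 ] 13.661783253226703
[[-0.44 -0.7 ]
 [-0.64 -0.69]
 [ 0.17 -1.19]
 [ 0.31 -0.72]
 [-0.82  0.05]
 [ 2.45 -1.31]
 [-0.29  0.05]
 [ 0.38  1.26]]
head [[367. 136.]] spanner [array([[604., 120.]]), array([[601., 140.]]), array([[597., 159.]]), array([[593., 179.]])]
head [[337. 138.]] spanner [array([[175., 109.]]), array([[181., 126.]]), array([[187., 144.]]), array([[194., 161.]])]
```

View pics/wrist0.png

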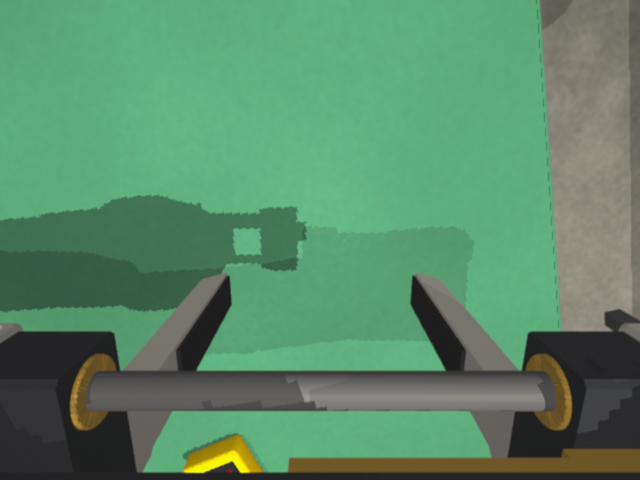

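```bash
cat >> h.py <<'E'
from scipy.spatial.transform import Rotation as Ro
RIG=[.5084,.0319,.2384]
def rigR(p): return Ro.from_euler('z',p[2]).as_matrix()
# tool with x=-rigx,y=+rigy,z down ; pitch about tool y, roll about rig x (deg)
def toolR(p,pitch=0,roll=0):
    return rigR(p)@Ro.from_euler('x',roll,degrees=True).as_matrix()@np.diag([-1,1,-1.])@Ro.from_euler('y',pitch,degrees=True).as_matrix()
def delta(R,pos,R0=None,p0=None):
    s=r.state(); R0=s['ee_rot'] if R0 is None else R0; p0=s['ee_pos'] if p0 is None else p0
    return (R0.T@(np.asarray(pos)-p0)*100).round(2),np.degrees(Ro.from_matrix(R0.T@R).as_rotvec()).round(1)
E
python3 - <<'E'
from h import *
head=w(RIG,[[0,0,.15]])[0]
R=toolR(RIG,-35)
for d in(.13,.05): print(head-d*R[:,2],delta(R,head-d*R[:,2]))
A=np.load('pics/wrist0.npz');s=r.state()
for d in (0,.05):print(proj(A,s['ee_pos']+d*s['ee_rot'][:,2]))
E
```

```text
[0.43594398 0.01429163 0.25648977] (array([-42.17, -51.33,  -3.2 ]), array([ -8.2, -34.4, -25.7]))
[0.4805323  0.02512755 0.1909576 ] (array([-46.27, -49.27,   3.35]), array([ -8.2, -34.4, -25.7]))
[[321.60213041 307.05354049]]
[[321.45060573 270.32609965]]
```

Call:
jog_arm:
  motion:
    - [[0,0,-6],[0,0,0],9.4]
    - [[-5,-6,-9],[0,0,0],9.4]
    - [[-42,-51,-9],[-8.2,-34.4,-25.7],9.4]
    - [[-42,-51,-9],[-8.2,-34.4,-25.7],9.4]
    - [[-42,-51,-9],[-8.2,-34.4,-25.7],9.4]
    - [[-42,-51,-9],[-8.2,-34.4,-25.7],9.4]
    - [[-42,-51,-9],[-8.2,-34.4,-25.7],9.4]
    - [[-42,-51,-9],[-8.2,-34.4,-25.7],9.4]
    - [[-42,-51,-9],[-8.2,-34.4,-25.7],9.4]
    - [[-42,-51,-9],[-8.2,-34.4,-25.7],9.4]

```text
time_s: 1.4
ee_pos: [0.3422, 0.2193, 0.3057]
ee_rot: [[-0.805, -0.239, 0.543], [-0.196, 0.971, 0.136], [-0.56, 0.002, -0.828]]
contact_force: [1.3, 0.1, -0.3]
gripper_width: 0.0941
```

```bash
python3 - <<'E'
from h import *
head=w(RIG,[[0,0,.15]])[0];R=toolR(RIG,-35)
print(delta(R,head-.05*R[:,2]));print(r.state()['qpos'],r.state()['time_s'])
E
```

```text
(array([ -0.9 , -22.18,  14.39]), array([ 0.2, -0.9,  0. ]))
[-45.8877375  -21.50048919  -5.32560813 135.32620701  27.6884786
  41.41383401  35.46951254] 1.4
```

Call:
jog_arm:
  motion:
    - [[0,-4,3],[0,0,0],9.4]
    - [[-0.9,-22.2,9],[0,0,0],9.4]
    - [[-0.9,-22.2,9],[0,0,0],9.4]
    - [[-0.9,-22.2,9],[0,0,0],9.4]
    - [[-0.9,-22.2,14.4],[0,-0.9,0],9.4]
    - [[-0.9,-22.2,14.4],[0,-0.9,0],9.4]
    - [[-0.9,-22.2,14.4],[0,-0.9,0],9.4]
    - [[-0.9,-22.2,14.4],[0,-0.9,0],9.4]

```text
time_s: 2.4
ee_pos: [0.4799, 0.0259, 0.1901]
ee_rot: [[-0.797, -0.239, 0.554], [-0.195, 0.971, 0.138], [-0.571, 0.002, -0.821]]
contact_force: [0.7, 0.3, -0.7]
gripper_width: 0.0938
```

```bash
python3 - <<'E'
from h import *
s=snap('wrist','w1');print(r.state()['qpos'],r.state()['time_s'])
print(proj(s,w(RIG,[[-.005,0,.15]])))
cv2.imwrite('pics/w1c.png',cv2.resize(cv2.imread('pics/w1.png')[150:390,160:480],None,fx=2.5,fy=2.5,interpolation=cv2.INTER_CUBIC))
E
```

```text
[-72.28287316 -11.63623792  66.13929577 140.19398509  24.58160409
  10.82833787  77.7349168 ] 2.45
[[319.11831585 267.82807988]]
```

View pics/w1c.png

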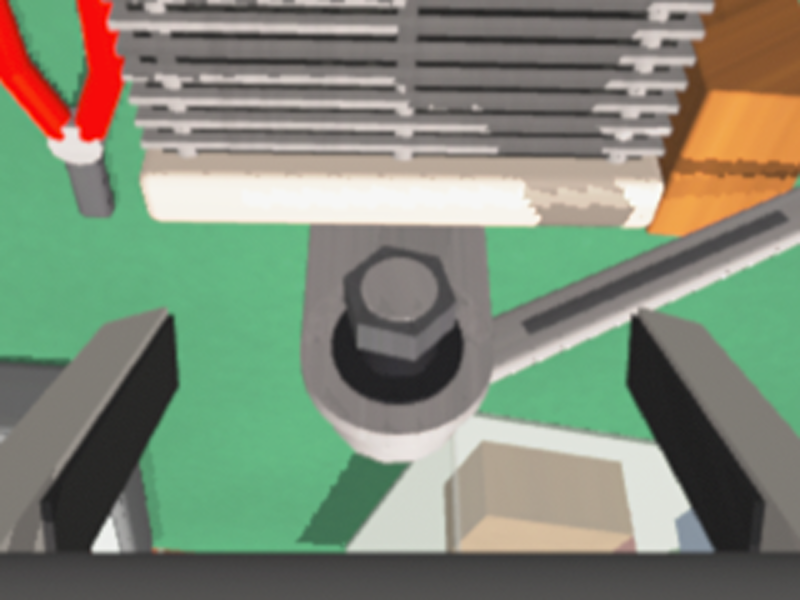

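The wrist view is clear. The hex face spans about (343–457, 246–335) in the crop, and the handle groove runs from (525,327) to (785,215). Next I'll fit the rig, the hex angle and the droop.

```bash
cat > fit2.py <<'E'
from h import *
from scipy.optimize import least_squares
S=np.load('pics/w1.npz')
cr=lambda u:(np.array(u,float)+.5)/2.5-.5+[160,150]
V=cr([[388,246],[441,256],[457,298],[412,335],[357,322],[343,290]]);Bk=cr([[357,346],[412,361]])
K=cr([[150,221],[652,226]]);G=cr([[525,327],[785,215]])
def model(q):
    p=q[:3];ph=q[3];z=.15+q[4]
    # vertices: image order; upside-down image: first vertex lowest (−z)
    a=ph+np.radians(-90-np.arange(0,6)*-60)   # going image-right (+y) 
    v=lambda x,a:np.c_[np.full(len(a),x),.013856*np.cos(a),z+.013856*np.sin(a)]
    d=q[5]; L=[[.0395,t*np.cos(d),z-t*np.sin(d)] for t in np.linspace(.03,.2,40)]
    gl=proj(S,w(p,L)); n=np.array([gl[-1][1]-gl[0][1],-(gl[-1][0]-gl[0][0])]);n/=np.linalg.norm(n)
    return np.r_[(proj(S,w(p,v(-.005,a)))-V).ravel(),(proj(S,w(p,v(.005,a[[4,3]])))-Bk).ravel(),
      (proj(S,w(p,[[-.027,-.055,z],[-.027,.055,z]]))-K).ravel(),(G-gl[0])@n]
o=least_squares(model,RIG+[0,0,.5])
q=o.x;print(q,'yaw',np.degrees(q[2]),'vertex ph',np.degrees(q[3]),'droop',q[5],np.degrees(q[5]));print(model(q).round(1))
E
python3 fit2.py
```

```text
[ 0.50745565  0.03182246  0.22820527 -0.27233789 -0.00138081  0.46708261] yaw 13.07519875042387 vertex ph -15.603811877059988 droop 0.46708261226208725 26.761862366563072
[-1.5 -0.8 -0.7 -0.2 -0.2  1.   1.5  0.4  0.1  0.4  0.1 -5.5  0.5  0.2
  1.1 -0.7 -0.8  2.5 -0.2  2.   0.4 -0.1]
```

```bash
sed -i 's/(proj(S,w(p,v(-.005,a)))-V).ravel()/(proj(S,w(p,v(-.005,a)))-V)[:5].ravel()/' fit2.py; python3 fit2.py; sed -i 's/^RIG=.*/RIG=[.5078,.0319,.231]/' h.py; python3 - <<'E'
from h import *
head=w(RIG,[[-.001,0,.15]])[0];R=toolR(RIG,0,-15.5)
for d in(.09,0): print(delta(R,head-d*R[:,2]))
E
```

```text
[ 0.50700234  0.03180968  0.22537496 -0.23926901 -0.0014988   0.46530656] yaw 12.913033962499938 vertex ph -13.709104631038496 droop 0.46530655746390376 26.6601019224432
[-0.6 -1.5  0.  -0.3 -0.1  1.1  0.9 -0.  -0.3 -0.7  0.1 -0.9  0.5 -1.1
 -0.6  1.6  0.2  1.5  0.2 -0.1]
(array([-4.88,  2.31, -2.19]), array([15.3, 34.8, -4.2]))
(array([ 0.1 , -0.12,  4.9 ]), array([15.3, 34.8, -4.2]))
```

Call:
jog_arm:
  motion:
    - [[0,0,-3],[0,0,0],9.4]
    - [[-4.9,2.3,-2.2],[14.5,34.8,-4.2],9.4]
    - [[-4.9,2.3,-2.2],[14.5,34.8,-4.2],7]
    - [[-4.9,2.3,-2.2],[14.5,34.8,-4.2],6]
    - [[-4.9,2.3,-2.2],[14.5,34.8,-4.2],6]
    - [[-4.9,2.3,-2.2],[14.5,34.8,-4.2],6]
    - [[-4.9,2.3,-2.2],[14.5,34.8,-4.2],6]
    - [[-4.9,2.3,-2.2],[14.5,34.8,-4.2],6]

```text
time_s: 3.45
ee_pos: [0.5011, 0.0538, 0.2369]
ee_rot: [[-0.973, -0.224, 0.059], [-0.231, 0.942, -0.245], [-0.001, -0.252, -0.968]]
contact_force: [0.3, -0.0, -0.1]
gripper_width: 0.06
```

```bash
python3 - <<'E'
from h import *
head=w(RIG,[[-.001,0,.15]])[0];R=toolR(RIG,0,-14.5)
for d in(.09,0): print(delta(R,head-d*R[:,2]))
s=snap('wrist','w2');print(r.state()['qpos'],r.state()['time_s'],r.state()['gripper_width'])
E
```

```text
(array([-0.05, -0.03, -0.01]), array([-0.1,  0.1,  0.1]))
(array([-0.04, -0.02,  8.99]), array([-0.1,  0.1,  0.1]))
[-66.80949418  17.0369567   57.31147482 111.14617377   0.35575835
  58.73945101  92.44447731] 3.5 0.05985055169594898
```

View pics/w2.png

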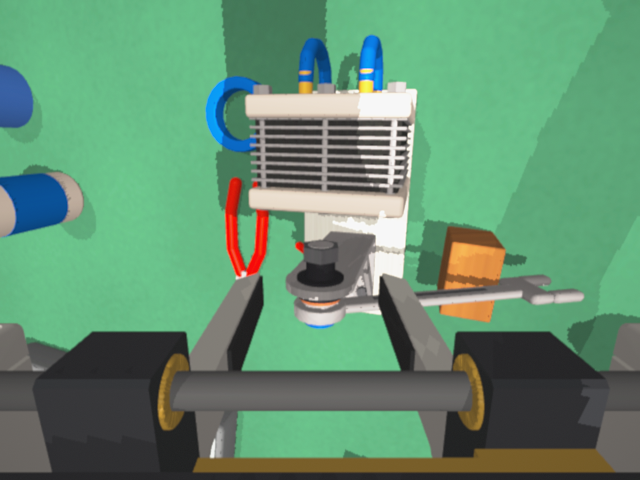

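The head sits centred between the fingers at (320,248), and the TCP axis meets it. I'll descend now.

Call:
jog_arm:
  motion:
    - [[0,0,3],[0,0,0],6]
    - [[0,0,6],[0,0,0],6]
    - [[0,0,8],[0,0,0],6]
    - [[0,0,9],[0,0,0],6]
    - [[0,0,9],[0,0,0],6]
    - [[0,0,9],[0,0,0],4]

```text
time_s: 4.25
ee_pos: [0.5071, 0.0322, 0.1505]
ee_rot: [[-0.973, -0.225, 0.059], [-0.232, 0.941, -0.247], [-0.0, -0.254, -0.967]]
contact_force: [0.6, -0.1, 0.6]
gripper_width: 0.0534
```

Call:
jog_arm:
  motion:
    - [[0,0,0],[0,0,0],3]
    - [[0,0,0],[0,0,0],2.6]
    - [[0,0,0],[0,0,0],2.6]

```text
time_s: 4.62
ee_pos: [0.5069, 0.032, 0.1498]
ee_rot: [[-0.973, -0.225, 0.058], [-0.232, 0.941, -0.247], [0.001, -0.254, -0.967]]
contact_force: [0.2, -0.8, -0.7]
gripper_width: 0.0268
```

Call:
jog_arm:
  motion:
    - [[0,0,0],[0,0,0],2]
    - [[0,0,0],[0,0,0],2]
    - [[0,0,0],[0,0,0],2]
    - [[0,0,0],[0,0,0],2]

```text
time_s: 5.12
ee_pos: [0.5069, 0.0317, 0.1498]
ee_rot: [[-0.973, -0.225, 0.058], [-0.232, 0.941, -0.248], [0.001, -0.255, -0.967]]
contact_force: [-0.1, -2.5, 4.4]
gripper_width: 0.0237
```

```bash
python3 - <<'E'
from h import *
s=snap('wrist','w3');t=r.state();print(t['time_s'],t['gripper_width'],t['contact_force'],t['moment'],delta(toolR(RIG,0,-14.5),w(RIG,[[-.001,0,.15]])[0]))
a=cv2.imread('pics/w3.png')[200:400,160:480];b=cv2.imread('pics/scene0.png')
s=snap('scene','s3');c=cv2.imread('pics/s3.png')[150:270,280:400]
cv2.imwrite('pics/v3.png',np.hstack([cv2.resize(a,(480,300)),cv2.resize(c,(300,300),interpolation=cv2.INTER_CUBIC)]))
E
```

```text
5.175 0.02340110910436224 [ 1.00588369 -3.46190205  4.18114155] [-0.7362959  -0.05493279 -0.05897538] (array([ 0.01, -0.01, -0.02]), array([-0.2,  0. ,  0.2]))
```

View pics/v3.png

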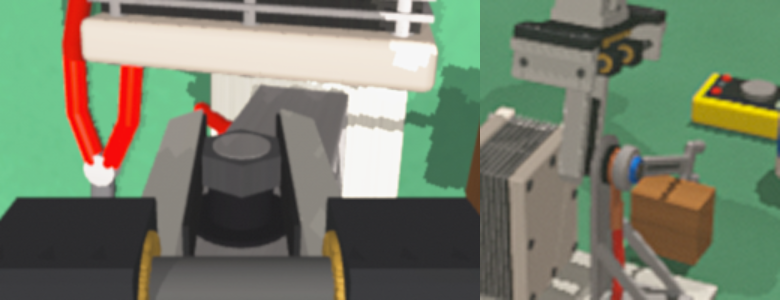

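The head is held with an opening of 23.4 mm. Now I'll turn it back in steps.

Call:
jog_arm:
  motion:
    - [[0,0,0],[-5,0,0],2]
    - [[0,0,0],[-10,0,0],2]
    - [[0,0,0],[-15,0,0],2]
    - [[0,0,0],[-20,0,0],2]
    - [[0,0,0],[-20,0,0],2]
    - [[0,0,0],[-20,0,0],2]

```text
time_s: 5.98
ee_pos: [0.5069, 0.0318, 0.1497]
ee_rot: [[-0.973, -0.231, -0.022], [-0.232, 0.969, 0.088], [0.001, 0.091, -0.996]]
contact_force: [-0.2, -1.8, 3.5]
gripper_width: 0.0235
```

```bash
python3 - <<'E'
from h import *
t=r.state();print(t['time_s'],t['qpos'],t['gripper_width'],t['contact_force'],t['moment'],delta(toolR(RIG,0,-14.5),w(RIG,[[-.001,0,.15]])[0]))
s=snap('scene','s4');s=snap('side','d4');s=snap('wrist','w4')
a=cv2.imread('pics/s4.png')[180:240,290:390];b=cv2.imread('pics/d4.png')[180:260,240:340]
z=lambda a:cv2.resize(a,None,fx=4,fy=4,interpolation=cv2.INTER_CUBIC)
c=cv2.imread('pics/w4.png')[200:320,140:640]
v=np.zeros((560,800,3),np.uint8);v[:240,:400]=z(a);v[:320,400:]=z(b);v[320:512]=cv2.resize(c,(800,192));cv2.imwrite('pics/v4.png',v)
E
```

```text
5.975 [-38.02042344  22.2204829   41.68931655 113.40089652 -24.57833436
  53.73293668 120.46027312] 0.023541461815344854 [-0.21485661 -1.82783173  3.45131446] [-0.77619398 -0.05577025 -0.08384483] (array([ 0.01, -0.01, -0.03]), array([19.7, -0. ,  0.2]))
```

View pics/v4.png

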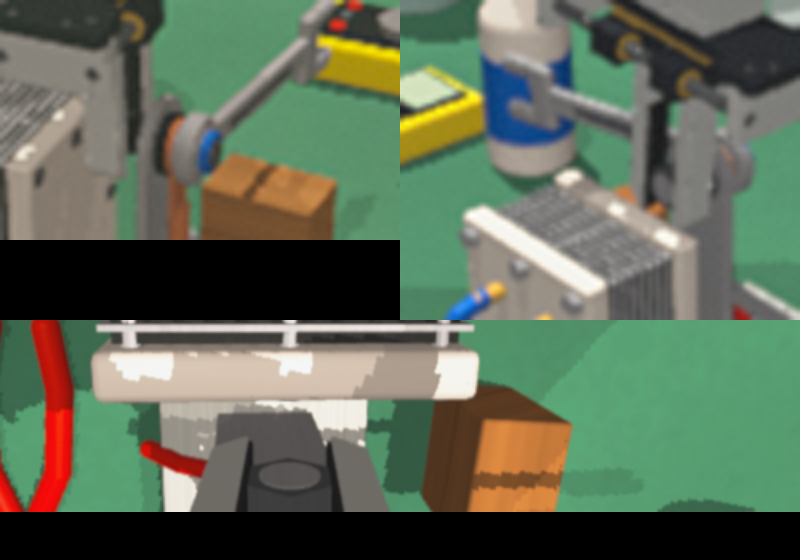

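The spanner has lifted clear of the block, with its jaws at (316,42) in the scene crop and (545,92) in the side crop. I'll measure the droop in both.

```bash
cat > droop.py <<'E'
from h import *
def est(S,pts,x=.043):  # pts full-px along handle midline; all should lie on line; least squares droop
    from scipy.optimize import least_squares
    def f(q):
        P=proj(S,w(RIG,[[x,t*np.cos(q[0]),.15-t*np.sin(q[0])] for t in(.05,.2)]))
        return [np.cross(P[1]-P[0],np.array(u)-P[0])/np.linalg.norm(P[1]-P[0]) for u in pts]
    o=least_squares(f,[.1]);return np.degrees(o.x).round(1),o.fun.round(2)
E
python3 -W ignore - <<'E'
from droop import *
A=np.load('pics/s4.npz');B=np.load('pics/d4.npz')
c=lambda u,o,k:(np.array(u)+.5)/k-.5+o
print(est(A,c([[225,120],[290,65],[314,45]],[290,180],4)))
print(est(B,c([[222,116],[165,97],[143,90]],[240,180],4)))
A=np.load('pics/scene0.npz');print('init',est(A,c([[510,155],[580,150],[600,146]],[245,185],5)))
for d in(0,4,7,10):
    a=np.radians(d);P=[[.043,t*np.cos(a),.15-t*np.sin(a)] for t in(.03,.197)]
    print(d,((proj(np.load('pics/s4.npz'),w(RIG,P))-[290,180]+.5)*4).round().tolist(),((proj(B,w(RIG,P))-[240,180]+.5)*4).round().tolist())
E
```

```text
(array([9.6]), array([-0.26, -0.04,  0.1 ]))
(array([5.4]), array([ 0.77, -0.03, -0.42]))
init (array([26.8]), array([ 0.  ,  0.24, -0.2 ]))
0 [[217.0, 121.0], [320.0, -6.0]] [[295.0, 144.0], [121.0, 54.0]]
4 [[217.0, 125.0], [318.0, 15.0]] [[295.0, 147.0], [122.0, 74.0]]
7 [[217.0, 127.0], [317.0, 31.0]] [[296.0, 150.0], [124.0, 89.0]]
10 [[217.0, 130.0], [315.0, 47.0]] [[296.0, 152.0], [126.0, 103.0]]
```

The scene view gives 9.6°, the side view 5.4° and the commanded turn about 6.7°. I'll turn a further 7° and measure more carefully there.

Call:
jog_arm:
  motion:
    - [[0,0,0],[-4,0,0],2]
    - [[0,0,0],[-7,0,0],2]
    - [[0,0,0],[-7,0,0],2]
    - [[0,0,0],[-7,0,0],2]

```text
time_s: 6.62
ee_pos: [0.5069, 0.0318, 0.1497]
ee_rot: [[-0.973, -0.227, -0.05], [-0.232, 0.951, 0.205], [0.001, 0.211, -0.978]]
contact_force: [-0.3, -4.0, 5.2]
gripper_width: 0.0235
```

```bash
cat > v5.py <<'E'
from h import *
import sys
n=sys.argv[1]
t=r.state();print(t['time_s'],t['gripper_width'],t['contact_force'],t['moment'],delta(toolR(RIG,0,-14.5),w(RIG,[[-.001,0,.15]])[0]))
A=snap('scene','s'+n);B=snap('side','d'+n)
a=cv2.imread(f'pics/s{n}.png')[165:230,330:390];b=cv2.imread(f'pics/d{n}.png')[185:225,255:310]
z=lambda a,k:cv2.resize(a,None,fx=k,fy=k,interpolation=cv2.INTER_CUBIC)
v=np.zeros((560,800,3),np.uint8);a=z(a,6);b=z(b,7);v[:a.shape[0],:a.shape[1]]=a;v[:b.shape[0],400:400+b.shape[1]]=b;cv2.imwrite(f'pics/v{n}.png',v)
for d in(-4,0,4):
    q=np.radians(d);P=[[.043,t*np.cos(q),.15-t*np.sin(q)] for t in(.04,.17)]
    print(d,((proj(A,w(RIG,P))-[330,165]+.5)*6).round().tolist(),((proj(B,w(RIG,P))-[255,185]+.5)*7+[400,0]).round().tolist())
E
python3 v5.py 5
```

```text
6.625 0.023500402048971705 [-0.26030505 -3.98228915  5.18904265] [-0.93707176 -0.05072044 -0.00899106] (array([ 0.01, -0.01, -0.03]), array([26.7, -0. ,  0.2]))
-4 [[96.0, 252.0], [218.0, 82.0]] [[792.0, 200.0], [551.0, 55.0]]
0 [[96.0, 259.0], [217.0, 109.0]] [[792.0, 207.0], [552.0, 84.0]]
4 [[96.0, 266.0], [215.0, 136.0]] [[792.0, 215.0], [554.0, 113.0]]
```

View pics/v5.png

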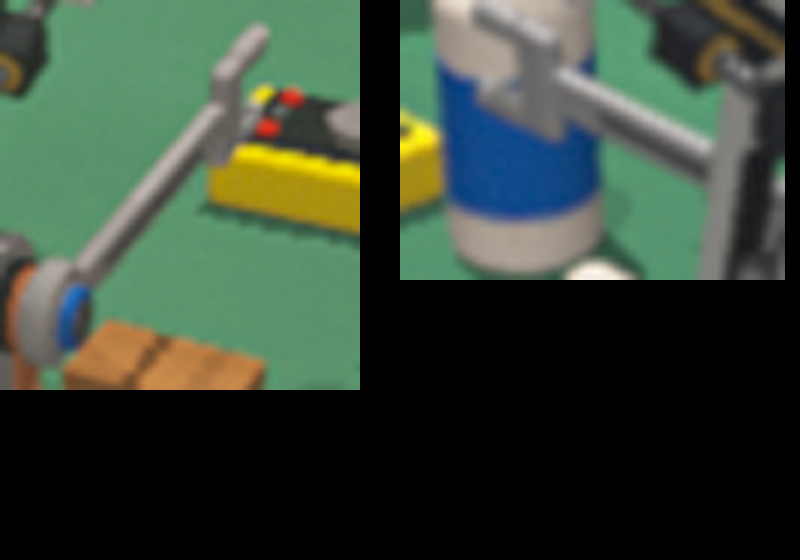

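By eye, the slopes in both views give a droop of about 0–1°. I'll check that numerically with a low-saturation mask along the handle.

```bash
cat > meas.py <<'E'
from h import *
import sys
from scipy.optimize import least_squares
n=sys.argv[1]
for cam,cols in(('s',(347,364)),('d',(280,299))):
    S=np.load(f'pics/{cam}{n}.npz');hsv=cv2.cvtColor(S['img'],cv2.COLOR_RGB2HSV).astype(float)
    wt=np.clip((110-hsv[:,:,1])/60,0,1)
    L=lambda d,t:proj(S,w(RIG,[[.043,a*np.cos(d),.15-a*np.sin(d)] for a in t]))
    P=L(0.01,np.linspace(.01,.2,50));pts=[]
    for c in range(*cols):
        i=np.argsort(P[:,0]);v0=np.interp(c,P[i,0],P[i,1])+1;rr=np.arange(int(v0)-7,int(v0)+9)
        g=wt[rr,c]
        if 2<g.sum()<10: pts.append((c,(g*rr).sum()/g.sum(),g.sum()))
    pts=np.array(pts)
    def f(q,off=1):
        X=L(q[0],(.03,.2));m=(X[1,1]-X[0,1])/(X[1,0]-X[0,0]);return X[0,1]+m*(pts[:,0]-X[0,0])+off*q[1]-pts[:,1]
    o=least_squares(f,[0,0],loss='soft_l1',f_scale=.3);o1=least_squares(lambda q:f([q[0],0]),[0])
    print(cam,len(pts),pts[:,2].round(1),'slope deg',np.degrees(o.x[0]).round(2),'offpx',o.x[1].round(2),'rms',f(o.x).std().round(2),'noOff deg',np.degrees(o1.x[0]).round(2))
E
python3 meas.py 5
```

```text
Traceback (most recent call last):
  File "meas.py", line 17, in <module>
    o=least_squares(f,[0,0],loss='soft_l1',f_scale=.3);o1=least_squares(lambda q:f([q[0],0]),[0])
  File "meas.py", line 16, in f
    X=L(q[0],(.03,.2));m=(X[1,1]-X[0,1])/(X[1,0]-X[0,0]);return X[0,1]+m*(pts[:,0]-X[0,0])+off*q[1]-pts[:,1]
                                                                          ~~~^^^^^
IndexError: too many indices for array: array is 1-dimensional, but 2 were indexed
```

```bash
python3 - <<'E'
import numpy as np,cv2
for f,c,r0 in(('s5',355,182),('d5',290,195)):
    h=cv2.cvtColor(np.load(f'pics/{f}.npz')['img'],cv2.COLOR_RGB2HSV);print(h[r0:r0+24,c,1])
E
sed -i 's/(110-hsv\[:,:,1\])\/60/(85-hsv[:,:,1])\/50/; s/2<g.sum()<10/1<g.sum()<12/' meas.py; python3 meas.py 5
```

```text
[ 99  95  99  96  98 102 101 103 102  97  59  25  18  18  22  24  25  24
  26  42  69  95  98  98]
[109 108 111 114 100  44   7   6   4   6   7   0  36  91 110 110 108 106
 109 108 109 108 107 110]
s 17 [ 9.6  9.8 10.   9.8  9.6  9.6  9.6  9.7  9.7  9.5  9.4  9.4  9.2  9.5
  9.2  9.2  9.3] slope deg 1.29 offpx 0.11 rms 0.09 noOff deg 1.44
d 19 [10.7  8.2  8.   7.7  8.   7.8  7.9  7.7  7.8  7.6  7.8  7.7  7.8  7.6
  7.7  7.6  7.8  7.5  8.8] slope deg -0.75 offpx 0.49 rms 0.38 noOff deg -0.2
```

Call:
jog_arm:
  motion:
    - [[0,0,0],[-0.5,0,0],2]
    - [[0,0,0],[-0.5,0,0],2]
    - [[0,0,0],[-0.5,0,0],2]
    - [[0,0,0],[-0.5,0,0],2]
    - [[0,0,0],[-0.5,0,0],2]
    - [[0,0,0],[-0.5,0,0],2]
    - [[0,0,0],[-0.5,0,0],2]
    - [[0,0,0],[-0.5,0,0],2]

```text
time_s: 7.72
ee_pos: [0.5069, 0.0319, 0.1497]
ee_rot: [[-0.973, -0.226, -0.052], [-0.232, 0.949, 0.214], [0.001, 0.221, -0.975]]
contact_force: [0.3, -4.6, 5.1]
gripper_width: 0.0235
```

```bash
python3 v5.py 6; sed -i "s/(280,299)/(281,298)/" meas.py; python3 meas.py 6; python3 - <<'E'
import cv2,numpy as np
for n,m in(('scene0','s6'),('side0','d6')):
    a,b=[cv2.imread(f'pics/{k}.png').astype(int) for k in(n,m)]
    c=cv2.connectedComponentsWithStats((abs(a-b).max(2)>60).astype(np.uint8))[2];print(n,[x.tolist() for x in c[1:] if x[4]>25])
E
```

```text
7.725 0.0235397962009227 [ 0.34064796 -4.64948187  5.13122931] [-1.21448957 -0.25734228 -0.00674743] (array([ 0.01, -0.01, -0.03]), array([27.2, -0. ,  0.2]))
-4 [[96.0, 252.0], [218.0, 82.0]] [[792.0, 200.0], [551.0, 55.0]]
0 [[96.0, 259.0], [217.0, 109.0]] [[792.0, 207.0], [552.0, 84.0]]
4 [[96.0, 266.0], [215.0, 136.0]] [[792.0, 215.0], [554.0, 113.0]]
s 17 [ 9.9 10.   9.7  9.4  9.2  9.5 10.1  9.6  9.5  9.5  9.4  9.9  9.5  9.3
  9.5  9.3  9.1] slope deg 1.01 offpx -0.11 rms 0.1 noOff deg 0.84
d 17 [8.6 7.7 8.  7.8 7.8 7.6 7.9 7.6 7.7 7.5 7.7 7.5 7.5 7.5 7.6 7.6 7.6] slope deg -0.84 offpx 0.14 rms 0.12 noOff deg -0.67
scene0 [[137, 0, 61, 25, 408], [160, 0, 39, 14, 198], [281, 0, 66, 146, 6068], [323, 0, 32, 18, 538], [326, 22, 25, 11, 134], [338, 37, 8, 9, 38], [326, 40, 39, 17, 280], [268, 57, 16, 27, 49], [128, 61, 54, 20, 206], [125, 64, 34, 31, 168], [347, 66, 6, 18, 72], [106, 89, 46, 55, 323], [154, 89, 34, 53, 191], [135, 97, 16, 42, 161], [146, 96, 16, 42, 168], [100, 107, 6, 18, 38], [220, 143, 126, 58, 1657], [281, 161, 56, 61, 1054], [365, 181, 9, 11, 41], [343, 182, 24
[... 183 characters left out ...]
 0, 38, 20, 393], [198, 0, 7, 6, 27], [195, 0, 170, 221, 12242], [2, 60, 41, 8, 121], [57, 85, 29, 22, 434], [308, 85, 48, 43, 1472], [62, 111, 35, 77, 1623], [92, 133, 5, 14, 41], [0, 174, 65, 20, 571], [50, 195, 21, 13, 177], [75, 194, 3, 13, 28], [266, 195, 34, 15, 169], [37, 203, 11, 7, 39], [92, 204, 16, 34, 184], [19, 208, 58, 84, 606], [78, 209, 23, 28, 113], [76, 214, 17, 53, 98], [309, 217, 9, 14, 93], [110, 219, 40, 112, 2776], [287, 227, 27, 14, 107], [96, 239, 7, 25, 56], [78, 269, 16, 15, 44], [331, 293, 13, 9, 37], [339, 299, 19, 10, 44], [308, 313, 22, 17, 82], [0, 321, 5, 12, 37], [133, 346, 21, 18, 156], [152, 356, 11, 18, 103], [29, 432, 17, 12, 68], [30, 437, 33, 26, 287]]
```

The two views give +0.9° and −0.7°, so the handle is level to within about 1°. The hold is steady, and forces are under 8 N. Handing in.

```bash
python3 -c "
from h import *
print(r.hand_in());t=r.state();print(t['time_s'],t['gripper_width'],t['contact_force'])"
```

```text
the job is handed in; nothing more can be done
None
the job is handed in; nothing more can be done
```

The spanner handle is level to within about 1°, and the gripper is still holding the bolt head. I reached into the gap from above, gripped a pair of flats, turned the head back about 27° and handed in at about 7.7 s.

**Level:** the two camera views disagree slightly. The scene camera gave a droop of about +0.9° and the side camera about −0.7°. The commanded turn of 27.5° matches the measured starting droop of 26.7° to within a degree.

**Hold:** the opening stayed at 23.5 mm on the 24 mm head, with no sign of slip over the last second of holding. The force on the tool was about 7 N.

**Bench:** I worked only by the bolt head, never moved towards the spanner, and the arm's path stayed clear of the block and other items. Comparing the first and last pictures showed changes mainly at the arm and spanner. There were also small patches by the tape, pliers and rig, which I took to be the arm's shadow and did not view separately. I could not check anything after the hand-in.

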